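# Feed a blank through the jig's guides and bolt it in

### The arm

A 7-joint arm with a two-finger parallel gripper is mounted at the origin on the work surface. World frame = base frame: x ahead of the robot, y to its left, z up, the work surface at z = 0. Lengths are in m, angles in rad, forces in N, time in s.
With the tool pointing down it reaches from about 0.35 to 0.775 m from the base axis. Payload 3.1 kg.
Tool frame: the origin (TCP) lies between the finger pads; the fingertips stand 22 mm ahead of it and the grasp point (between the pads) lies 3 mm ahead of it; z points along the fingers, y is the direction in which the jaws open and shut (so a half turn about z gives the same grasp; the last joint's range is limited). The gripper opens to 85 mm and grips with 20 to 120 N. Pads are 22 mm wide; open, the fingers measure 114 mm over their backs; the gripper's body (76 mm by 85 mm) begins 54 mm behind the grasp point. The pads swing forward as they close: fully open they stand 13 mm farther back than shut.
Start: joints at [1.215, 0.311, 0.014, 1.512, -0.004, 1.319, -0.027], TCP at [0.17, -0.523, 0.253] pointing down, gripper open.
Joint ranges: [-2.7, 2.7], [-0.3, 1.91], [-1.27, 1.3], [0.12, 2.57], [-1.44, 4.58], [0.2, 2.03], [-3.05, 3.05]. Speed limits (rad/s): [2.79, 2.79, 3.14, 3.14, 3.14, 3.14, 3.14].

### API

Orientations are given as a unit quaternion [w, x, y, z].
In Python, from plant import sensors, imaging, robot gives the robot as it stands.
- The arm moves only by the tool drive_tool, never from a script. Its argument "targets" is a list of rows, each an object of numbers: "dx", "dy", "dz": the shift along the tool's x, y, z in m; "turn": the turn about the tool's z in degrees. A call has 1 to 12 rows; each row is the pose to reach, as a shift and turn from the pose measured when the call began, along the tool's axes at that moment; what a row does not reach only later rows make up. A row lasts 1/8 s, in which the tool goes at most 62.5 mm and 10.7 degrees, less where a joint would pass 70% of its speed; a pose out of reach is approached as far as the arm can. A call with a gripper value outside its range is refused whole. "jaw" is the closure in counts, from 0 (fully open) to 255 (shut), set as the call begins (left out, the last holds). The fingers move at their own pace and stop on an object; "grip_force" is the grip in N (left out, the last holds). Time passes only in rows, so rows that repeat a pose let the fingers close. It gives the time, the measured TCP pose, the force and the opening at its end, in the units of the state.
- sensors.sense(): the state, without advancing time (a new reading comes with each control period).
- imaging.read_camera(name): name is "side" or "top" or "wrist"; returns a dict with "color" (400x640x3 uint8, red, green, blue), "z_map" (400x640 float32, m along the optical axis (not along the pixel's ray), 0 where there is no reading), "camera_matrix" (3x3 intrinsics, pixels), "dist_coeffs" ([k1, k2, p1, p2, k3] as OpenCV has them; the pictures are not rectified), "world_to_cam" (4x4, takes a point from world to camera coordinates). Camera axes: x right, y down, z forward; pixel columns grow to the right and rows downward; lengths in m; the calibration is good to about 2 mm. A picture is of the moment at which its call begins.
- robot.finish_job(): hands the job in, once; it reports no verdict.
Trained networks look in a picture, given as the dict that the camera call returned (one of the last four; its "shot" number tells which), for a name from the list of things; names that differ only in an ending like _2 or _b are one class to them, and where a whole thing is asked for, a point or a joint stands for the part that bears it (a point fixed in the world has none). Each returns a list of dicts, best first, with "p" (0 to 1); they miss things now and then, are a little off and sometimes report something else, mostly with a low value. They report only what shows in the picture. A call takes as long as a camera call. They do not tell look-alikes from the thing itself.
- imaging.search_frame(picture, label): "point" ([x, y, z] in m, in world coordinates, good to about 4 mm: the middle of the surface that is visible of it).
- imaging.spot_point(picture, label): "point" ([x, y, z] in m, in world coordinates, good to about 4 mm: a listed point, or the origin of a listed thing).
The state is a dict: "time": time; "joints": joint angles; "dq": joint speeds; "joint_torque": joint torques, N m; "eef_pos": TCP position; "eef_rot": TCP orientation; "contact_force": force on the tool from outside, world axes, zero at the start; "torque": the same for the moment, N m; "width": opening from 0.0 (shut) to 1.0 (fully open).
Only numpy, scipy, OpenCV 4.12 (cv2) and the standard library are available. Lean on these libraries where they do the work, as an engineer would, in place of code of your own. Each camera call takes 0.05 s, during which the arm holds its last target.

### The job

Load the drilling jig: push the aluminium blank along the bench with the fingers, through the narrow gap between the two blue guide blocks, until it lies flat against the yellow end stop. Then push the red pad all the way in, so that the bolt slides across behind the blank. Do not lift or tip the blank at any time, and leave the other things on the bench where they are.

Things in the scene. Friction and masses are not known exactly. Their poses are not given: they have to be found in the camera images.
- jig: The jig, fixed to the bench; its place and heading vary. Origin at bench level in the middle of the gap between its two blue guide blocks; x is the feed direction (roughly to the robot's right), y to the left of it (roughly away from the robot). The gap is 64 mm wide (y = -32 to 32 mm) and 40 mm long. The dark plate and yellow lines on the bench are flat, nothing catches on them.
- guide_far (a point): Top centre of the blue guide block at jig +y. Both guide blocks are 40 mm high and stand from jig x = -25 to +15 mm, y = 32 to 60 mm on either side; their entry ends (-x) are half round, radius 14 mm.
- stop_face (a point): Centre of the yellow end stop's face, at jig x = 126 mm, 20 mm up. The stop is 90 mm wide, 40 mm high, 18 mm thick. With the blank home against it the blank's centre is at jig x = 81 mm, its rear face at x = 36 mm.
- blank: The blank: a loose pale aluminium block, 90 mm long (its x), 60 mm wide (its y), 30 mm high, 0.3 to 0.6 kg, two dark dots on top. Lies before the gap's entry, to the robot's side of its line (jig -y), turned up to 0.3 rad; its x points roughly along the jig's x. Origin: centre of its underside.
- bolt (a joint): Travel of the slide bolt: 0 drawn out (start), 0.040 m fully in. Slides along jig +y with about 3 N friction, stays where left. A steel bar 10 mm wide, 12 mm high, at jig x = 25 mm, z = 18 mm; tip at jig y = -36 mm when out, +4 mm when in. It passes only if the blank is within about 6 mm of the end stop. Its dark housing stands at jig x = 16 to 34, y = -36 to -58 mm, 30 mm high.
- bolt_pad (a point): Centre of the outer (jig -y) face of the bolt's red push pad, 21 mm above the bench. The pad is 36 mm along jig x, 34 mm high, 10 mm thick, and moves with the bolt, towards jig +y.
- collar: loose brass ring, 48 mm outside, 24 mm bore, 22 mm high, lying beside the far side of the jig; origin at the centre of its underside. Leave alone.
- foot: loose steel machine foot: a 44 mm disc with a 20 mm stem, 45 mm high, standing on the robot's side of the jig beyond the bolt; origin at the centre of its underside. Leave alone.
- jar: loose amber glass jar with green cap, 68 mm across, 85 mm high; origin at the centre of its underside. Leave alone.
- can: loose grey and white can, 64 mm across, 160 mm high; origin at the centre of its underside. Leave alone.
- mug: loose blue mug, 80 mm across, 90 mm high; origin at the centre of its underside. Leave alone.
- wrench: loose steel wrench lying flat, along its x axis; leave alone.
- driver: loose screwdriver lying flat, along its x axis; leave alone.
Not all that is in view belongs to the job. Of the things like the blank, leave any that is brown or turquoise; of the rest the larger one is meant.

How it is judged:
On the way, in this order (a step that is already met when the one before it is completed fails the run):
1. the blank is in the gap between the guide blocks (x of blank in the frame of jig between -0.04 and 0.03 m and y of blank in the frame of jig between -0.008 and 0.008 m and angle between the x axis of blank and the x axis of jig, either way round below 0.15 rad), for 0.05 s.
2. the blank lies against the end stop with the bolt still out (x of blank in the frame of jig between 0.077 and 0.085 m and y of blank in the frame of jig between -0.012 and 0.012 m and angle between the x axis of blank and the x axis of jig, either way round below 0.09 rad and value of joint bolt below 0.015 m), for 0.1 s.
3. the bolt is pushed fully in (value of joint bolt above 0.036 m), for 0.1 s.
At the end, for the whole second after the job is handed in: The blank lies at rest flat on the bench against the end stop (centre within 4 mm of home along the feed, 12 mm sideways, 0.09 rad square) and the bolt is at least 36 mm in behind it (x of blank in the frame of jig between 0.077 and 0.085 m and y of blank in the frame of jig between -0.012 and 0.012 m and angle between the x axis of blank and the x axis of jig, either way round below 0.09 rad and value of joint bolt above 0.036 m and height (world z) of blank below 0.003 m and angle between blank's own z axis and vertical below 0.05 rad and linear speed of blank below 0.01 m/s); the robot touches nothing.
It fails at once if the blank is lifted or tipped (6 mm, 0.15 rad) (height (world z) of blank above 0.006 m or angle between blank's own z axis and vertical above 0.15 rad).
It fails at once if another thing on the bench is moved by more than 15 mm (distance of any of collar, foot, jar, can, mug, wrench, driver from where it was at the start of the episode above 0.015 m).
It also fails if it takes over 58 s, if anything falls off the work surface, if the arm or the gripper's body presses on something with over 40 N, if the wrist force passes 120 N, or if a joint passes its speed limit or range.

## Working session

There is one attempt and no reset: what is moved stays moved. The work goes in short steps, Python scripts to look and compute and a tool call to move; the robot and the scene stay as the last step left them, time stands still between calls to the robot, and variables do not carry over. Pictures are saved under pics/ and viewed, and the job is handed in when it is done.

Besides the shell and the picture viewer there is one more tool, called as name(argument=value, ...), one argument or row to a line, values as JSON. drive_tool: Moves the arm, as the interface text tells. Its arguments: {"type":"object","properties":{"targets":{"type":"array"},"jaw":{"type":"number"},"grip_force":{"type":"number"}},"required":["targets"]}

```bash
ls; mkdir -p pics
python3 - <<'E'
from plant import sensors, imaging, robot
import cv2,numpy as np,pickle
s=sensors.sense();print({k:np.round(v,3) for k,v in s.items()})
for n in ["top","side"]:
    p=imaging.read_camera(n);cv2.imwrite(f"pics/{n}0.png",p["color"][...,::-1])
    pickle.dump(p,open(f"{n}0.pkl","wb"))
    print(n,np.round(p["world_to_cam"],3).tolist(),p["camera_matrix"].tolist(),p["dist_coeffs"])
    for l in ["guide_far","stop_face","blank","bolt_pad","jig","foot","collar"]:
        for d in imaging.spot_point(p,l)[:4]: print(n,l,np.round(d["point"],4),round(d["p"],2))
print(sensors.sense()["time"])
E
```

```text
pics
{'time': np.float64(0.0), 'joints': array([ 1.215,  0.312,  0.014,  1.513, -0.004,  1.319, -0.027]), 'dq': array([ 0.002,  0.001,  0.001, -0.   , -0.002,  0.001, -0.001]), 'joint_torque': array([-0.0000e+00, -3.7991e+01,  1.4600e-01, -2.3059e+01,  1.2000e-02,
        1.4000e-02,  0.0000e+00]), 'eef_pos': array([ 0.17 , -0.523,  0.252]), 'eef_rot': array([-0.001,  0.988,  0.156, -0.   ]), 'contact_force': array([-0.12 ,  0.585, -0.065]), 'torque': array([ 0.013, -0.01 ,  0.025]), 'width': np.float64(1.002)}
top [[-0.026, -1.0, 0.002, 0.044], [-0.989, 0.025, -0.144, 0.581], [0.144, -0.006, -0.99, 1.009], [0.0, 0.0, 0.0, 1.0]] [[419.9748661977716, 0.0, 318.44945230011564], [0.0, 419.9748661977716, 195.0517451874012], [0.0, 0.0, 1.0]] [-0.00627548  0.          0.          0.          0.        ]
top guide_far [ 0.4335 -0.1681 -0.0047] 0.68
top guide_far [ 0.4501 -0.06    0.023 ] 0.47
top stop_face [ 0.5494 -0.1716  0.0206] 0.77
top stop_face [ 0.6048 -0.0467  0.042 ] 0.6
top blank [ 3.696e-01  1.719e-01 -1.000e-04] 0.93
top blank [ 4.627e-01  2.655e-01 -4.000e-04] 0.86
top blank [0.
[... 415 characters left out ...]
20.83276992740053], [0.0, 492.99407031177344, 200.54031056843272], [0.0, 0.0, 1.0]] [-0.00379633  0.          0.          0.          0.        ]
side guide_far [ 0.6081 -0.048   0.0428] 0.84
side stop_face [ 0.5465 -0.1732  0.0178] 0.63
side stop_face [ 0.652  -0.1193 -0.0014] 0.56
side blank [0.4587 0.2573 0.0007] 0.89
side blank [0.5136 0.1116 0.0012] 0.73
side blank [ 0.3847  0.021  -0.0034] 0.67
side blank [ 0.3658  0.1716 -0.0043] 0.57
side bolt_pad [ 0.4459 -0.0556  0.0231] 0.66
side jig [ 0.5588 -0.0499 -0.0008] 0.98
side foot [ 0.4352 -0.1699  0.0021] 0.47
side foot [ 0.6099  0.4519 -0.0025] 0.27
side foot [ 0.5598 -0.0503 -0.001 ] 0.16
side collar [ 0.6513 -0.1185 -0.0008] 0.58
0.8
```

View pics/top0.png

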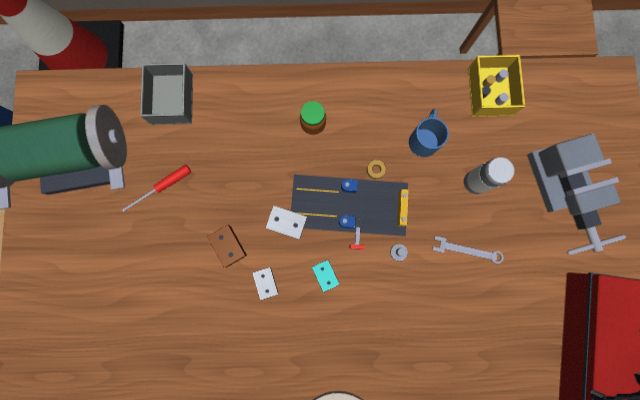

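View pics/side0.png

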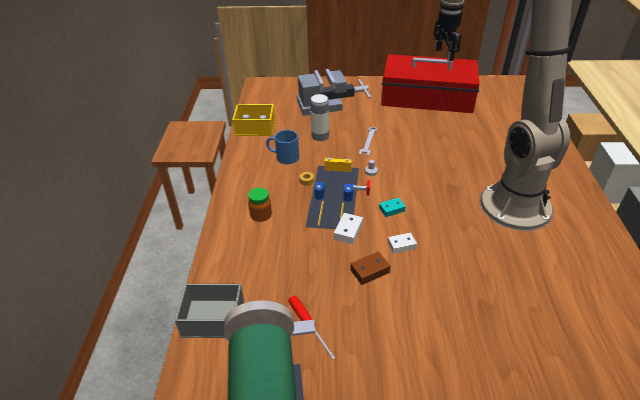

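The top view shows the jig, with its guide blocks at about (348,186) and (347,221) and the stop at (404,207). The large pale blank is at (287,222). The small pale block at (265,283), the brown one and the turquoise one are decoys. Next I'll fit the geometry.

```bash
cat > h.py <<'E'
import numpy as np,cv2,pickle
def toplane(p,uv,z):
    K=p["camera_matrix"];T=p["world_to_cam"];R=T[:3,:3];t=T[:3,3]
    n=cv2.undistortPoints(np.array(uv,float).reshape(-1,1,2),K,p["dist_coeffs"]).reshape(-1,2)
    d=np.c_[n,np.ones(len(n))]@R; c=-R.T@t
    return c+d*((z-c[2])/d[:,2])[:,None]
def wpts(p):
    K=p["camera_matrix"];T=p["world_to_cam"];R=T[:3,:3];t=T[:3,3]
    v,u=np.mgrid[0:400,0:640];uv=np.stack([u,v],-1).reshape(-1,1,2).astype(float)
    n=cv2.undistortPoints(uv,K,p["dist_coeffs"]).reshape(-1,2)
    z=p["z_map"].reshape(-1)
    return ((np.c_[n*z[:,None],z]-t)@R).reshape(400,640,3)
def proj(p,P):
    T=p["world_to_cam"];return cv2.projectPoints(np.array(P,float).reshape(-1,1,3),cv2.Rodrigues(T[:3,:3])[0],T[:3,3],p["camera_matrix"],p["dist_coeffs"])[0].reshape(-1,2)
def hsv(p): return cv2.cvtColor(p["color"],cv2.COLOR_RGB2HSV)
def blobs(m,amin=15):
    n,l,st,c=cv2.connectedComponentsWithStats(m.astype(np.uint8))
    return [(l==i) for i in range(1,n) if st[i,4]>=amin]
def rect(p,m,z):
    c=max(cv2.findContours(m.astype(np.uint8),cv2.RETR_EXTERNAL,cv2.CHAIN_APPROX_NONE)[0],key=len).reshape(-1,2)
    # world coordinates
    w=toplane(p,c,z)[:,:2]
    return cv2.minAreaRect((w*1000).astype(np.float32)),w
E
python3 - <<'E'
from h import *
p=pickle.load(open("top0.pkl","rb"));H=hsv(p);W=wpts(p);h,s,v=[H[...,i].astype(int) for i in range(3)]
roi=np.zeros((400,640),bool);roi[150:310,200:480]=1
for n,m in dict(blue=(h>100)&(h<125)&(s>140)&(v>70),yellow=(h>18)&(h<32)&(s>150)&(v>120),pale=(s<50)&(v>170),red=((h<5)|(h>175))&(s>180)&(v>120),plate=(s<110)&(v<90)).items():
    for b in blobs(m&roi):
        z=W[b][:,2]; zt=np.percentile(z,80)
        r,w=rect(p,b,zt)
        ys,xs=np.where(b)
        print(n,b.sum(),(xs.min(),xs.max(),ys.min(),ys.max()),"z",np.round(np.percentile(z,[5,50,95]),3),"rect",np.round(r[0],1),np.round(r[1],1),round(r[2],1))
big=cv2.resize(p["color"][160:300,230:430],None,fx=4,fy=4,interpolation=cv2.INTER_CUBIC)
cv2.imwrite("pics/zoom.png",big[...,::-1])
E
```

```text
blue 152 (np.int64(342), np.int64(357), np.int64(179), np.int64(192)) z [0.025 0.038 0.042] rect [604.8 -48.7] [38.  31.5] 82.8
blue 148 (np.int64(339), np.int64(354), np.int64(216), np.int64(227)) z [0.035 0.039 0.042] rect [513.9 -38.6] [37.4 27.4] 88.5
yellow 214 (np.int64(400), np.int64(407), np.int64(189), np.int64(225)) z [0.035 0.039 0.042] rect [ 546.6 -182.2] [17.5 90.8] 86.8
pale 797 (np.int64(266), np.int64(305), np.int64(206), np.int64(238)) z [0.026 0.029 0.032] rect [517.7 113. ] [88.4 60.2] 70.2
pale 53 (np.int64(356), np.int64(359), np.int64(228), np.int64(243)) z [0.021 0.023 0.027] rect [479.3 -66. ] [ 7.5 37.6] 87.7
pale 259 (np.int64(434), np.int64(479), np.int64(237), np.int64(255)) z [0.003 0.007 0.01 ] rect [ 437.5 -316.3] [118.2  34.7] 68.9
pale 106 (np.int64(392), np.int64(406), np.int64(246), np.int64(260)) z [0.011 0.016 0.046] rect [ 429.9 -166.9] [28.4 37.7] 26.6
pale 497 (np.int64(253), np.int64(277), np.int64(267), np.int64(299)) z [0.019 0.022 0.026] rect [368.2 167.8] [69.6 45.3] 16.3
red 38 (np.int64(350), np.int64(363), np.int64(245), np.int64(248)) z [0.028 0.037 0.04 ] rect [451.7 -61.1] [32.2  7.4] 88.5
plate 17 (np.int64(420), np.int64(436), np.int64(150), np.int64(156)) z [0.01  0.019 0.056] rect [ 681.9 -255.6] [ 6.7 44.6] 19.3
plate 230 (np.int64(464), np.int64(479), np.int64(167), np.int64(193)) z [0.009 0.048 0.104] rect [ 605.  -340.1] [35.4 65.5] 78.4
plate 4876 (np.int64(291), np.int64(407), np.int64(175), np.int64(235)) z [-0.003 -0.     0.004] rect [561.  -48.6] [298.3 137.7] 84.1
```

View pics/zoom.png

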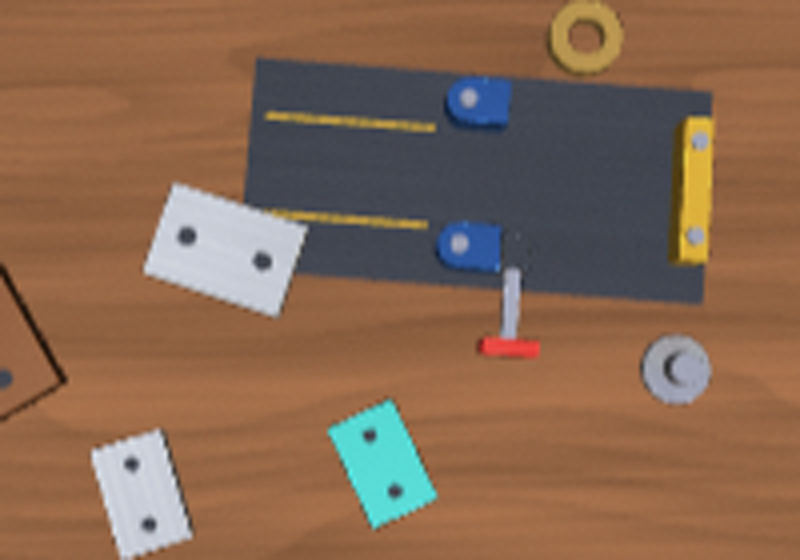

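```bash
cat >> h.py <<'E'
from scipy.spatial.transform import Rotation as Ro
def RT(s):
    q=s["eef_rot"];return Ro.from_quat([q[1],q[2],q[3],q[0]]).as_matrix()
def goto(s,P,head=None):
    R=RT(s);d=R.T@(np.array(P)-s["eef_pos"]);h0=np.degrees(np.arctan2(R[1,0],R[0,0]))
    print("pos",np.round(s["eef_pos"],4),"head",round(h0,2),"tilt z",np.round(R[:,2],4),"| d(mm)",np.round(d*1000,1),"turn",None if head is None else round(-((head-h0+180)%360-180),1))
class Jig:
    def __init__(s,o,a): s.o=np.array(o);s.a=np.radians(a);s.R=np.array([[np.cos(s.a),-np.sin(s.a)],[np.sin(s.a),np.cos(s.a)]])
    def w(s,p): return s.o+s.R@np.array(p)
    def j(s,p): return s.R.T@(np.array(p)-s.o)
E
python3 - <<'E'
from h import *
from plant import sensors
A=np.array([[-5,46],[-5,-46],[135,0.]]);B=np.array([[604.8,-48.7],[513.9,-38.6],[546.6,-182.2]])
r,_=Ro.align_vectors(np.c_[B-B.mean(0),[0]*3],np.c_[A-A.mean(0),[0]*3]);a=r.as_euler('xyz',degrees=True)[2]
R=r.as_matrix()[:2,:2];o=B.mean(0)-R@A.mean(0);print(a,o,(A@R.T+o)-B)
J=Jig(o,a);print(J.j([517.7,113]))
goto(sensors.sense(),[.528,.141,.20],70.2)
E
```

```text
-95.5226608054942 [559.10997624 -48.36007446] [[ 0.57765119  0.88970283]
 [-0.0953044  -0.35626962]
 [-0.48234679 -0.53343321]]
[-156.62580286  -56.74696152]
pos [ 0.1698 -0.5232  0.2533] head 17.99 tilt z [ 0.e+00 -1.e-04 -1.e+00] | d(mm) [ 545.7 -521.1   53.3] turn -52.2
```

drive_tool(
  targets=[
    {"dx":0.05,"dy":-0.04,"dz":0,"turn":-5},
    {"dx":0.09,"dy":-0.085,"dz":0,"turn":-10},
    {"dx":0.135,"dy":-0.13,"dz":0,"turn":-15},
    {"dx":0.18,"dy":-0.17,"dz":0,"turn":-20},
    {"dx":0.22,"dy":-0.21,"dz":0,"turn":-25},
    {"dx":0.265,"dy":-0.255,"dz":0,"turn":-30},
    {"dx":0.31,"dy":-0.295,"dz":0,"turn":-35},
    {"dx":0.355,"dy":-0.34,"dz":0,"turn":-40},
    {"dx":0.4,"dy":-0.38,"dz":0,"turn":-45},
    {"dx":0.44,"dy":-0.42,"dz":0,"turn":-50},
    {"dx":0.485,"dy":-0.465,"dz":0,"turn":-52},
    {"dx":0.52,"dy":-0.5,"dz":0,"turn":-52},
  ],
  jaw=0,
  grip_force=20,
)

```text
time: 2.3
eef_pos: [0.5109, 0.1153, 0.2535]
eef_rot: [-0.0, 0.819, 0.574, 0.001]
contact_force: [0.9, -0.3, 0.4]
width: 1.0
```

Run:
```python
from h import *
from plant import sensors,imaging
s=sensors.sense();print(s["time"],s["joints"].round(2))
goto(s,[.528,.141,.20],70.2)
p=imaging.read_camera("wrist");cv2.imwrite("pics/w1.png",p["color"][...,::-1]);pickle.dump(p,open("w1.pkl","wb"))
print(proj(p,[[.5591,-.0484,0],[.5177,.113,.03]]))
```

```text
2.3 [ 0.27  0.33 -0.68  1.56  0.21  1.32 -0.78]
pos [0.5109 0.1153 0.2535] head 70.05 tilt z [ 9.e-04  7.e-04 -1.e+00] | d(mm) [29.9  7.3 53.6] turn -0.2
[[395.92543874 263.13573451]
 [332.04427503 174.12692709]]
```

View pics/w1.png

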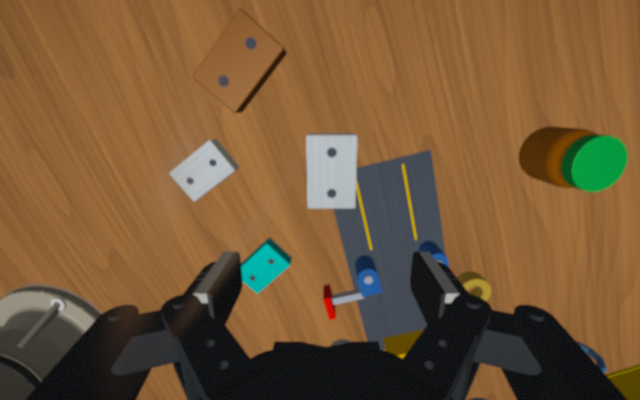

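The wrist view shows the blank at (332,172), square to the picture as planned. The guides are at (368,280) and (432,255). I'll refine the measurements from this view.

Run:
```python
from h import *
p=pickle.load(open("w1.pkl","rb"));H=hsv(p);h,s,v=[H[...,i].astype(int) for i in range(3)]
m=(s<60)&(v>150)
for b in blobs(m,300):
    r,w=rect(p,b,.03);ys,xs=np.where(b);print(xs.mean(),ys.mean(),np.round(r[0],1),np.round(r[1],1),round(r[2],1))
# yellow lines at z=0
m=(h>18)&(h<32)&(s>120)&(v>110)
for b in blobs(m,40):
    ys,xs=np.where(b);w=toplane(p,np.c_[xs,ys],0)[:,:2]*1000
    c=w.mean(0);d=np.linalg.svd(w-c,full_matrices=False)[2][0];print("yl",xs.mean(),ys.mean(),c.round(1),np.degrees(np.arctan2(d[1],d[0])))
m=(h>100)&(h<125)&(s>140)&(v>60)
for b in blobs(m,40):
    r,w=rect(p,b,.04);print("bl",np.round(r[0],1),np.round(r[1],1),round(r[2],1))
t=pickle.load(open("top0.pkl","rb"));H=hsv(t);h,s,v=[H[...,i].astype(int) for i in range(3)]
m=(h>15)&(h<35)&(s>90)&(v>90);m[:150]=0;m[230:]=0;m[:,:290]=0;m[:,345:]=0
for b in blobs(m,15):
    ys,xs=np.where(b);w=toplane(t,np.c_[xs,ys],0)[:,:2]*1000
    c=w.mean(0);d=np.linalg.svd(w-c,full_matrices=False)[2][0];print("top yl",xs.mean(),ys.mean(),c.round(1),np.degrees(np.arctan2(d[1],d[0])))
J=Jig([559.1,-48.4],-95.5)
for q in ([540,30],[583,35]): print(J.j(q))
big=cv2.resize(p["color"][220:380,320:480],None,fx=4,fy=4);cv2.imwrite("pics/w1z.png",big[...,::-1])
```

```text
330.9190031152648 170.62107051826678 [517.3 114.9] [89.3 60.4] 70.1
201.2792079207921 170.77227722772278 [370.3 170. ] [68.1 46.2] 16.0
56.153558052434455 307.2446941323346 [73.5 65.9] [ 38.4 111.5] 46.9
yl 606.9137931034483 183.60344827586206 [863.6 -32.4] -165.85511673958055
yl 408.8475836431227 200.81412639405204 [601.2  36.1] -95.75757456169285
yl 363.7566371681416 217.65486725663717 [536.6  34. ] -96.12864782354704
yl 479.29881656804736 286.8491124260355 [ 666.3 -130.8] -54.12258497285526
yl 623.7872340425532 371.78723404255317 [ 877. -395.] -179.3418186477059
bl [609.6 -26.9] [17.6 47.7] 38.1
bl [516.1 -28.2] [58.9 27.8] 84.2
top yl 316.8901098901099 189.94505494505495 [601.5  32.9] -95.98176343357596
top yl 317.5308641975309 214.4814814814815 [537.2  32.9] -95.75312565442186
[-76.20840808 -26.52637439]
[-85.30675643  15.79643338]
```

View pics/w1z.png

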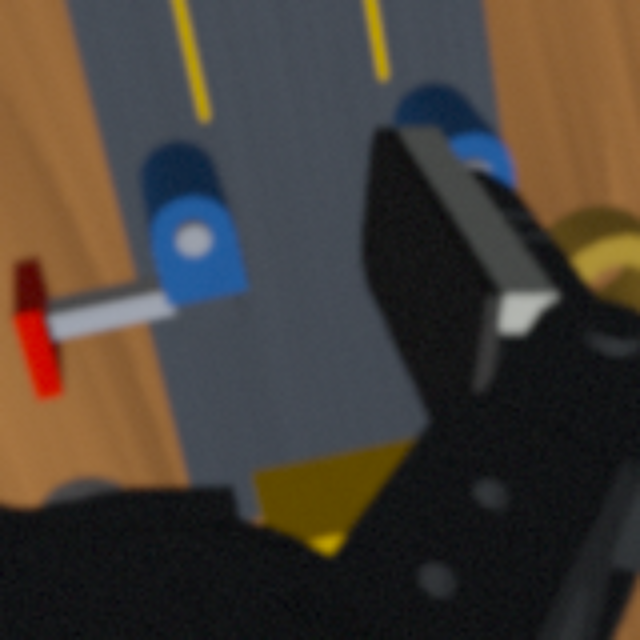

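drive_tool(
  targets=[
    {"dx":0.03,"dy":0.007,"dz":0.03,"turn":0},
    {"dx":0.031,"dy":0.007,"dz":0.08},
    {"dx":0.031,"dy":0.007,"dz":0.13},
    {"dx":0.031,"dy":0.007,"dz":0.165},
    {"dx":0.031,"dy":0.007,"dz":0.165},
  ],
)

```text
schema error: expected keys dx, dy, dz, turn
```

Run:
```python
from h import *
from plant import sensors,imaging
s=sensors.sense()
goto(s,[.5278,.1422,.026],70.1)
p=imaging.read_camera("wrist");cv2.imwrite("pics/w2.png",p["color"][...,::-1]);pickle.dump(p,open("w2.pkl","wb"))
```

```text
pos [0.5121 0.1237 0.2534] head 70.54 tilt z [ 0.0032  0.0099 -0.9999] | d(mm) [ 20.3   8.7 227.6] turn 0.4
```

View pics/w2.png

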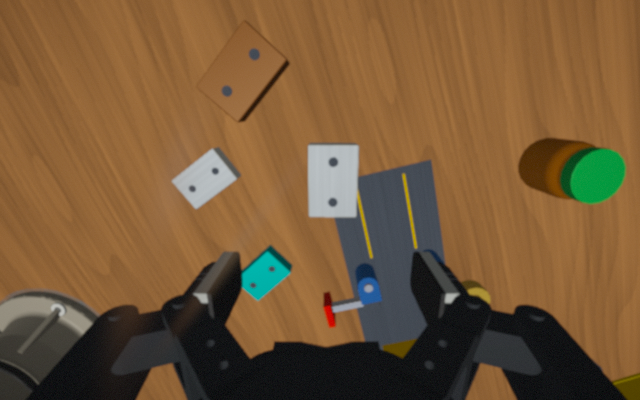

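The drive call was refused because every row needs all four keys. The view shows the blank unmoved at (333,180).

drive_tool(
  targets=[
    {"dx":0.02,"dy":0.009,"dz":0.04,"turn":0},
    {"dx":0.02,"dy":0.009,"dz":0.09,"turn":0},
    {"dx":0.02,"dy":0.009,"dz":0.13,"turn":0},
    {"dx":0.02,"dy":0.009,"dz":0.155,"turn":0},
    {"dx":0.02,"dy":0.009,"dz":0.155,"turn":0},
    {"dx":0.02,"dy":0.009,"dz":0.155,"turn":0},
  ],
)

```text
time: 3.15
eef_pos: [0.5267, 0.1373, 0.0997]
eef_rot: [-0.002, 0.816, 0.577, 0.003]
contact_force: [-0.9, -0.1, 0.1]
width: 1.002
```

Run:
```python
from h import *
from plant import sensors,imaging
s=sensors.sense()
goto(s,[.5278,.1422,.026],70.1)
p=imaging.read_camera("wrist");cv2.imwrite("pics/w3.png",p["color"][...,::-1]);pickle.dump(p,open("w3.pkl","wb"))
```

```text
pos [0.5267 0.1373 0.0997] head 70.53 tilt z [ 0.0027  0.0069 -1.    ] | d(mm) [ 4.4 -0.6 73.7] turn 0.4
```

View pics/w3.png

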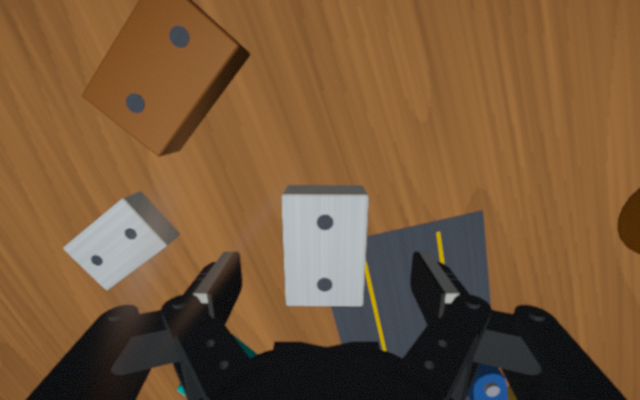

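The blank (283–367 px) is centred between the fingers (240 and 413), and its rear is the image-top end. Now descend.

drive_tool(
  targets=[
    {"dx":0.004,"dy":0,"dz":0.03,"turn":0},
    {"dx":0.004,"dy":0,"dz":0.055,"turn":0.4},
    {"dx":0.004,"dy":0,"dz":0.072,"turn":0.4},
    {"dx":0.004,"dy":0,"dz":0.072,"turn":0.4},
    {"dx":0.004,"dy":0,"dz":0.072,"turn":0.4},
  ],
)

```text
time: 3.82
eef_pos: [0.5296, 0.1423, 0.0293]
eef_rot: [-0.002, 0.818, 0.575, 0.005]
contact_force: [0.4, 0.1, 0.6]
width: 1.001
```

drive_tool(
  targets=[
    {"dx":0,"dy":0,"dz":0,"turn":0},
    {"dx":0,"dy":0,"dz":0,"turn":0},
    {"dx":0,"dy":0,"dz":0,"turn":0},
    {"dx":0,"dy":0,"dz":0,"turn":0},
    {"dx":0,"dy":0,"dz":0,"turn":0},
    {"dx":0,"dy":0,"dz":0,"turn":0},
  ],
  jaw=100,
  grip_force=20,
)

```text
time: 4.58
eef_pos: [0.5297, 0.1431, 0.0306]
eef_rot: [-0.002, 0.818, 0.575, 0.005]
contact_force: [-2.2, 0.3, 6.1]
width: 0.694
```

Run:
```python
from h import *
from plant import sensors,imaging
s=sensors.sense();print(s["time"],s["width"],s["contact_force"])
goto(s,[.5278,.1422,.026],70.1)
p=imaging.read_camera("wrist");cv2.imwrite("pics/w4.png",p["color"][...,::-1]);pickle.dump(p,open("w4.pkl","wb"))
```

```text
4.575 0.694036321056044 [-2.21048221  0.25381658  6.05454719]
pos [0.5297 0.1431 0.0306] head 70.14 tilt z [ 0.0066  0.0087 -0.9999] | d(mm) [-1.6 -1.5  4.6] turn 0.0
```

View pics/w4.png

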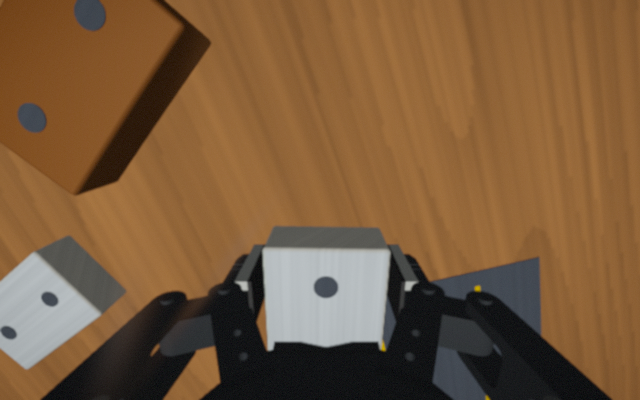

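Gripped: the opening is about 59 mm and the blank sits flat between the pads. Next I'll slide it onto the jig line, short of the entry.

```bash
cat >> h.py <<'E'
J=Jig([.5605,-.0484],-95.8)
E
python3 - <<'E'
from h import *
from plant import sensors
s=sensors.sense();w=J.w([-.1265,0]);print(w)
goto(s,[*w,.0306],84.2)
E
```

```text
[0.57328362 0.07745241]
pos [0.5297 0.1431 0.0305] head 70.14 tilt z [ 0.0066  0.0087 -0.9999] | d(mm) [-46.9  63.3  -0.3] turn -14.1
```

drive_tool(
  targets=[
    {"dx":-0.002,"dy":0.003,"dz":0,"turn":-1},
    {"dx":-0.006,"dy":0.009,"dz":0,"turn":-3},
    {"dx":-0.012,"dy":0.016,"dz":0,"turn":-5},
    {"dx":-0.018,"dy":0.024,"dz":0,"turn":-7},
    {"dx":-0.024,"dy":0.032,"dz":0,"turn":-9},
    {"dx":-0.03,"dy":0.04,"dz":0,"turn":-11},
    {"dx":-0.036,"dy":0.048,"dz":0,"turn":-13},
    {"dx":-0.042,"dy":0.056,"dz":0,"turn":-14},
    {"dx":-0.046,"dy":0.062,"dz":0,"turn":-14},
    {"dx":-0.047,"dy":0.063,"dz":0,"turn":-14},
    {"dx":-0.047,"dy":0.063,"dz":0,"turn":-14},
    {"dx":-0.047,"dy":0.063,"dz":0,"turn":-14},
  ],
)

```text
time: 6.12
eef_pos: [0.5729, 0.0787, 0.0306]
eef_rot: [-0.002, 0.742, 0.67, 0.006]
contact_force: [-2.7, 4.1, 3.2]
width: 0.699
```

Run:
```python
from h import *
from plant import sensors,imaging
s=sensors.sense();print(s["time"],s["width"],s["contact_force"])
w=J.w([-.1265,0])
goto(s,[*w,.0306],84.2)
for n in ("top","side"):
    p=imaging.read_camera(n);cv2.imwrite(f"pics/{n}5.png",cv2.resize(p["color"][160:260,230:430] if n=="top" else p["color"][100:270,260:460],None,fx=4,fy=4)[:600,:,::-1]);pickle.dump(p,open(n+"5.pkl","wb"))
```

```text
6.125 0.6985488314753301 [-2.71360505  4.11285114  3.23925963]
pos [0.5729 0.0787 0.0306] head 84.16 tilt z [ 0.0068  0.0102 -0.9999] | d(mm) [-1.2  0.5  0. ] turn -0.0
```

View pics/top5.png

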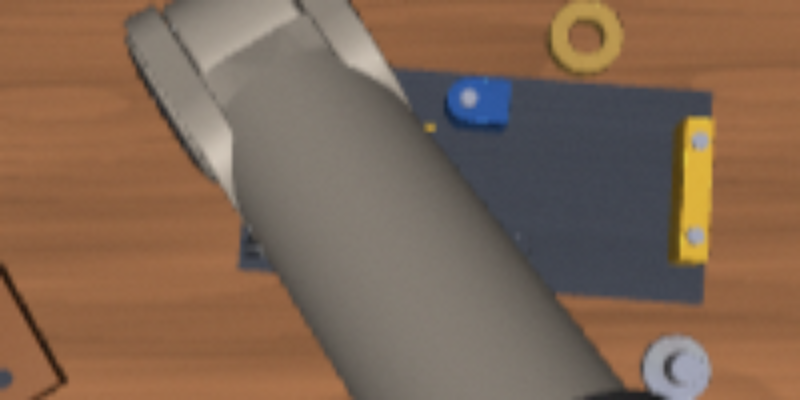

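View pics/side5.png

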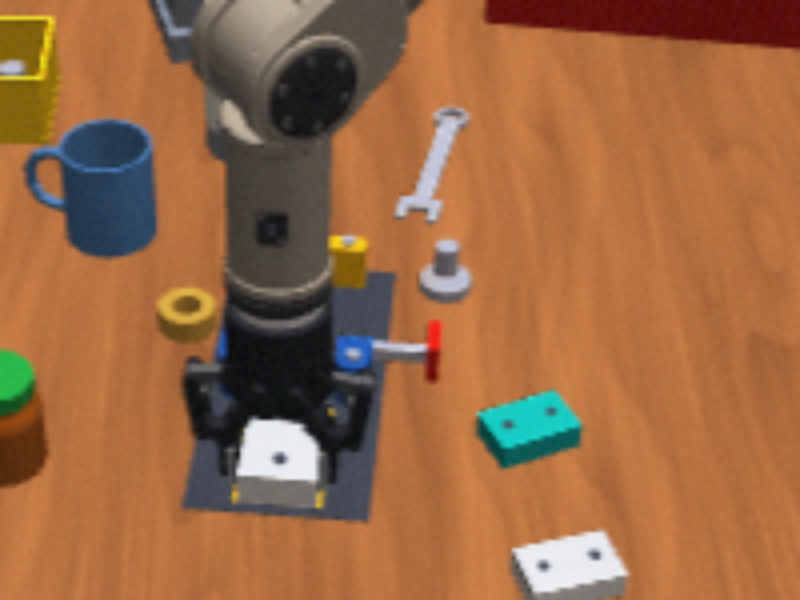

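The side view shows the blank's rear end (237–322) centred between the yellow lines (234 and 325). Now feed it into the gap.

drive_tool(
  targets=[
    {"dx":-0.004,"dy":0,"dz":0,"turn":0},
    {"dx":-0.01,"dy":0,"dz":0,"turn":0},
    {"dx":-0.016,"dy":0,"dz":0,"turn":0},
    {"dx":-0.022,"dy":0,"dz":0,"turn":0},
    {"dx":-0.028,"dy":0,"dz":0,"turn":0},
    {"dx":-0.034,"dy":0,"dz":0,"turn":0},
    {"dx":-0.04,"dy":0,"dz":0,"turn":0},
    {"dx":-0.044,"dy":0,"dz":0,"turn":0},
    {"dx":-0.044,"dy":0,"dz":0,"turn":0},
  ],
)

```text
time: 7.35
eef_pos: [0.5687, 0.0346, 0.0307]
eef_rot: [-0.001, 0.742, 0.67, 0.006]
contact_force: [0.0, 4.3, 5.7]
width: 0.7
```

Run:
```python
from h import *
from plant import sensors,imaging
s=sensors.sense();print(s["time"],s["width"],s["contact_force"],J.j(s["eef_pos"][:2]))
w=J.w([-.06,0])
goto(s,[*w,.0306],84.2)
for n in ("side","wrist"):
    p=imaging.read_camera(n);cv2.imwrite(f"pics/{n}6.png",p["color"][...,::-1] if n=="wrist" else cv2.resize(p["color"][140:240,280:400],None,fx=6,fy=6)[:600,:,::-1]);pickle.dump(p,open(n+"6.pkl","wb"))
```

```text
7.35 0.6997771345415413 [0.01500703 4.31110114 5.74327183] [-0.08343815 -0.00019281]
pos [0.5687 0.0346 0.0307] head 84.13 tilt z [ 0.0077  0.0101 -0.9999] | d(mm) [-23.4   0.2  -0.2] turn -0.1
```

View pics/wrist6.png

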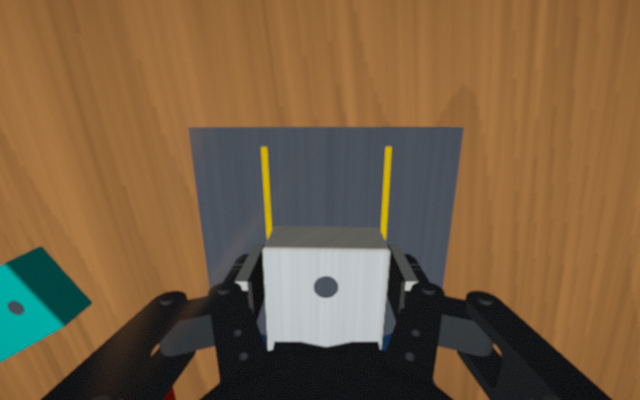

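View pics/side6.png

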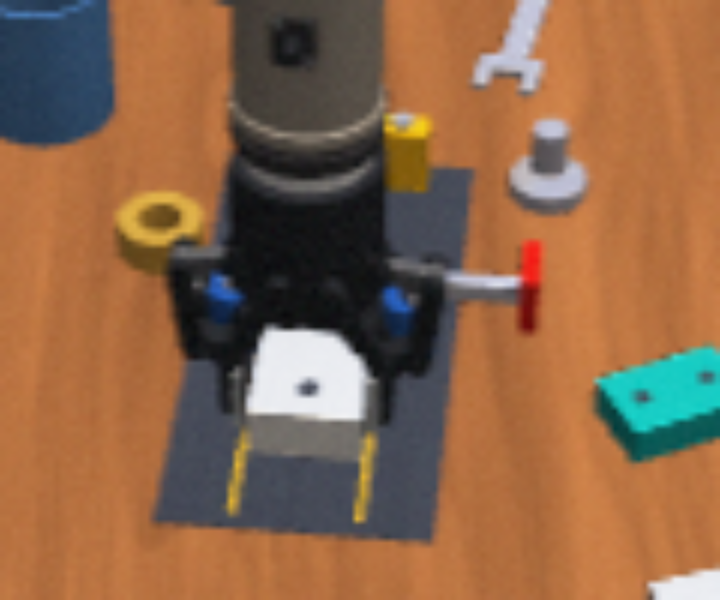

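The blank's rear face (267–388 px) lines up with the yellow lines (265 and 388). The lateral force is near zero, so I'll continue.

drive_tool(
  targets=[
    {"dx":-0.004,"dy":0,"dz":0,"turn":0},
    {"dx":-0.01,"dy":0,"dz":0,"turn":0},
    {"dx":-0.016,"dy":0,"dz":0,"turn":0},
    {"dx":-0.022,"dy":0,"dz":0,"turn":0},
    {"dx":-0.025,"dy":0,"dz":0,"turn":0},
    {"dx":-0.025,"dy":0,"dz":0,"turn":0},
  ],
)

```text
time: 8.2
eef_pos: [0.5663, 0.0101, 0.0307]
eef_rot: [-0.001, 0.742, 0.67, 0.006]
contact_force: [0.0, 3.5, 4.2]
width: 0.696
```

drive_tool(
  targets=[
    {"dx":0,"dy":0,"dz":0,"turn":0},
    {"dx":0,"dy":0,"dz":0,"turn":0},
    {"dx":0,"dy":0,"dz":0,"turn":0},
    {"dx":0,"dy":0,"dz":-0.03,"turn":0},
    {"dx":0,"dy":0,"dz":-0.06,"turn":0},
    {"dx":0.02,"dy":0,"dz":-0.07,"turn":0},
    {"dx":0.04,"dy":0,"dz":-0.07,"turn":0},
    {"dx":0.05,"dy":0,"dz":-0.07,"turn":0},
    {"dx":0.05,"dy":0,"dz":-0.07,"turn":0},
  ],
  jaw=0,
)

```text
time: 9.32
eef_pos: [0.5699, 0.0611, 0.1001]
eef_rot: [-0.002, 0.741, 0.671, 0.006]
contact_force: [-0.3, -0.5, -0.1]
width: 1.0
```

Run:
```python
from h import *
from plant import sensors,imaging
s=sensors.sense();print(s["time"],s["width"],s["contact_force"],J.j(s["eef_pos"][:2]))
goto(s,[*J.w([-.1,0]),.1],84.2)
p=imaging.read_camera("wrist");cv2.imwrite(f"pics/wrist7.png",p["color"][...,::-1]);pickle.dump(p,open("wrist7.pkl","wb"))
```

```text
9.325 1.0004424871201858 [-0.31599753 -0.48845988 -0.06663599] [-0.10986399 -0.00171948]
pos [0.5699 0.0611 0.1001] head 84.35 tilt z [ 0.0057  0.0109 -0.9999] | d(mm) [-9.9  1.7 -0. ] turn 0.1
```

View pics/wrist7.png

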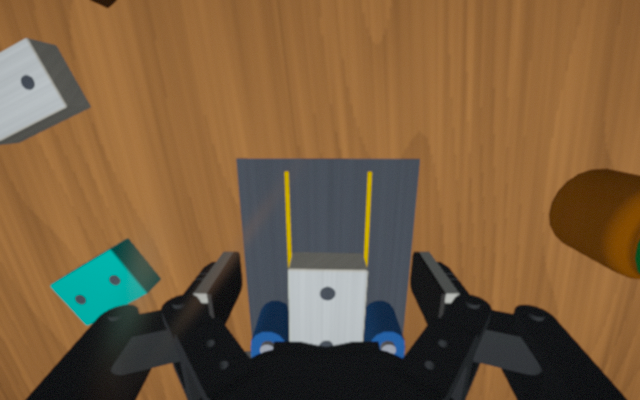

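The blank sits straight in the gap, with the guides at (268,345) and (388,345) flanking it evenly. Now I'll set the fingers to a narrow two-point pusher behind it.

drive_tool(
  targets=[
    {"dx":-0.008,"dy":0.002,"dz":0,"turn":0},
    {"dx":-0.008,"dy":0.002,"dz":0,"turn":0},
    {"dx":-0.008,"dy":0.002,"dz":0,"turn":0},
    {"dx":-0.008,"dy":0.002,"dz":0,"turn":0},
    {"dx":-0.008,"dy":0.002,"dz":0.02,"turn":0},
    {"dx":-0.008,"dy":0.002,"dz":0.045,"turn":0},
    {"dx":-0.008,"dy":0.002,"dz":0.065,"turn":0},
    {"dx":-0.008,"dy":0.002,"dz":0.069,"turn":0},
    {"dx":-0.008,"dy":0.002,"dz":0.069,"turn":0},
  ],
  jaw=195,
)

```text
time: 10.5
eef_pos: [0.5719, 0.0523, 0.0312]
eef_rot: [-0.002, 0.742, 0.671, 0.006]
contact_force: [-0.2, -0.2, 0.0]
width: 0.234
```

Run:
```python
from h import *
from plant import sensors,imaging
s=sensors.sense();print(s["time"],s["width"],s["contact_force"],J.j(s["eef_pos"][:2]))
goto(s,[*J.w([0.025,0]),.031],84.2)
for n in ("side","wrist"):
    p=imaging.read_camera(n);cv2.imwrite(f"pics/{n}8.png",p["color"][...,::-1] if n=="wrist" else cv2.resize(p["color"][140:240,280:400],None,fx=6,fy=6)[:600,:,::-1]);pickle.dump(p,open(n+"8.pkl","wb"))
```

```text
10.5 0.233964526163831 [-0.17559942 -0.15298926  0.02784718] [-0.10135932  0.00114415]
pos [0.5719 0.0523 0.0312] head 84.25 tilt z [ 0.006   0.0101 -0.9999] | d(mm) [-126.4   -1.2   -1.2] turn 0.0
```

View pics/wrist8.png

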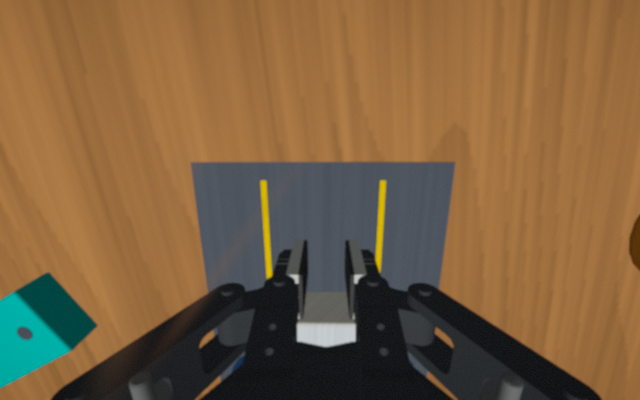

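View pics/side8.png

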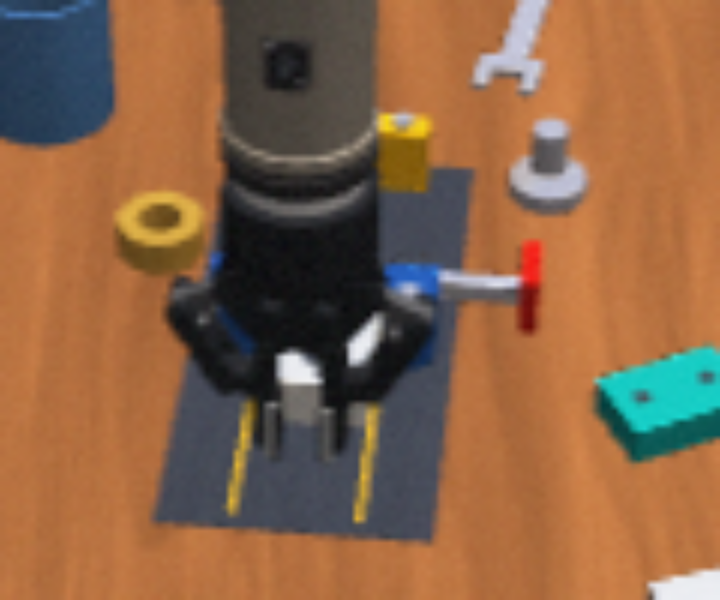

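Run:
```python
from h import *
for n in ("side8","wrist8"):
    p=pickle.load(open(n+".pkl","rb"));W=wpts(p).reshape(-1,3);C=p["color"].reshape(-1,3).max(1)
    q=(W[:,:2]-J.o)@J.R
    t=np.array([-.101,0.001])
    for lo in range(8,90,6):
        m=(p["z_map"].reshape(-1)>0)&(W[:,2]*1000>lo)&(W[:,2]*1000<=lo+6)&(C<75)&(abs(q[:,0]-t[0])<.045)&(abs(q[:,1])<.09)
        if m.sum()>3: print(n,lo,m.sum(),"y",np.round(np.percentile(q[m,1],[0,5,95,100])*1000,0),"x",np.round((np.percentile(q[m,0],[0,5,95,100])-t[0])*1000,0))
```

```text
side8 8 5 y [-21. -21.  14.  14.] x [-11. -10.  22.  28.]
side8 14 12 y [-21. -18.  23.  24.] x [-15. -15.  -3.  -3.]
side8 20 13 y [-19. -19.  24.  24.] x [-14. -13.  -4.  -1.]
side8 26 12 y [-22. -20.  15.  16.] x [-15. -13.  -0.   2.]
side8 32 12 y [-22. -22.  21.  23.] x [-15. -14.  -6.  -6.]
side8 38 5 y [-19. -19.  13.  13.] x [-15. -14.   4.   5.]
side8 44 13 y [-28. -26.  19.  19.] x [-18. -16.  -3.   1.]
side8 50 22 y [-37. -31.  37.  40.] x [-16. -16.  -8.  -7.]
side8 56 41 y [-40. -37.  43.  43.] x [-18. -17.   7.  10.]
side8 62 49 y [-45. -39.  44.  46.] x [-18. -18.   3.   4.]
side8 68 33 y [-48. -44.  47.  49.] x [-18. -18.   7.   9.]
side8 74 28 y [-51. -47.  50.  51.] x [-21. -19.   1.   8.]
side8 80 48 y [-54. -50.  50.  54.] x [-23. -20.   1.  10.]
side8 86 36 y [-57. -52.  57.  60.] x [-21. -20.  -9.  -5.]
wrist8 8 40 y [-11.  -9.  11.  11.] x [-1. -1. 11. 28.]
wrist8 14 158 y [-22. -20.  22.  24.] x [-11. -11.   3.  29.]
wrist8 20 259 y [-23. -21.  23.  24.] x [-11. -11.   8.  29.]
wrist8 26 279 y [-23. -22.  23.  24.] x [-12. -11.   8.  12.]
wrist8 32 316 y [-23. -22.  23.  24.] x [-11. -11.   7.  11.]
wrist8 38 276 y [-22. -21.  23.  24.] x [-11. -11.   8.  11.]
wrist8 44 456 y [-19. -11.  13.  21.] x [-12. -11.   8.  11.]
wrist8 50 724 y [-39. -30.  31.  40.] x [-14. -13.   1.   6.]
wrist8 56 1560 y [-43. -38.  38.  44.] x [-14. -13.  -6.  12.]
wrist8 62 4527 y [-46. -40.  41.  47.] x [-14. -12.   9.  13.]
wrist8 68 2493 y [-50. -44.  45.  50.] x [-15. -12.  11.  13.]
wrist8 74 3001 y [-52. -47.  48.  53.] x [-18. -16.  11.  13.]
wrist8 80 5164 y [-55. -49.  49.  56.] x [-18. -16.   9.  14.]
wrist8 86 6156 y [-60. -52.  53.  61.] x [-18. -17.   4.  11.]
```

Below z = 50 mm the fingers span ±24 mm, so they clear the 64 mm gap and stay above the guides. Pushing.

drive_tool(
  targets=[
    {"dx":-0.01,"dy":-0.001,"dz":0,"turn":0},
    {"dx":-0.018,"dy":-0.001,"dz":0,"turn":0},
    {"dx":-0.026,"dy":-0.001,"dz":0,"turn":0},
    {"dx":-0.034,"dy":-0.001,"dz":0,"turn":0},
    {"dx":-0.042,"dy":-0.001,"dz":-0.001,"turn":0},
    {"dx":-0.05,"dy":-0.001,"dz":-0.001,"turn":0},
    {"dx":-0.058,"dy":-0.001,"dz":-0.001,"turn":0},
    {"dx":-0.066,"dy":-0.001,"dz":-0.001,"turn":0},
    {"dx":-0.074,"dy":-0.001,"dz":-0.001,"turn":0},
    {"dx":-0.08,"dy":-0.001,"dz":-0.001,"turn":0},
    {"dx":-0.085,"dy":-0.001,"dz":-0.001,"turn":0},
    {"dx":-0.085,"dy":-0.001,"dz":-0.001,"turn":0},
  ],
)

```text
time: 12.1
eef_pos: [0.5633, -0.0327, 0.0323]
eef_rot: [-0.001, 0.742, 0.671, 0.006]
contact_force: [0.6, 3.6, 3.3]
width: 0.236
```

Run:
```python
from h import *
from plant import sensors,imaging
s=sensors.sense();print(s["time"],s["width"],s["contact_force"],J.j(s["eef_pos"][:2]))
goto(s,[*J.w([0.025,0]),.031],84.2)
for n in ("wrist","side"):
    p=imaging.read_camera(n);cv2.imwrite(f"pics/{n}9.png",p["color"][...,::-1] if n=="wrist" else cv2.resize(p["color"][130:230,280:400],None,fx=6,fy=6)[:600,:,::-1]);pickle.dump(p,open(n+"9.pkl","wb"))
```

```text
12.1 0.2362504667522275 [0.58765123 3.588103   3.28896389] [-0.01593421  0.00116951]
pos [ 0.5633 -0.0327  0.0323] head 84.22 tilt z [ 0.0083  0.0097 -0.9999] | d(mm) [-40.9  -1.2   0.9] turn 0.0
```

View pics/wrist9.png

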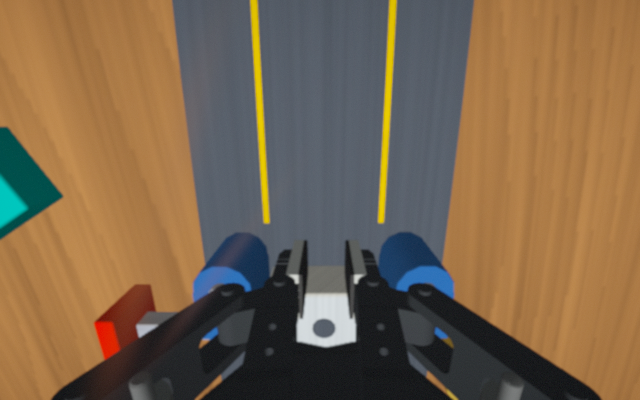

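View pics/side9.png

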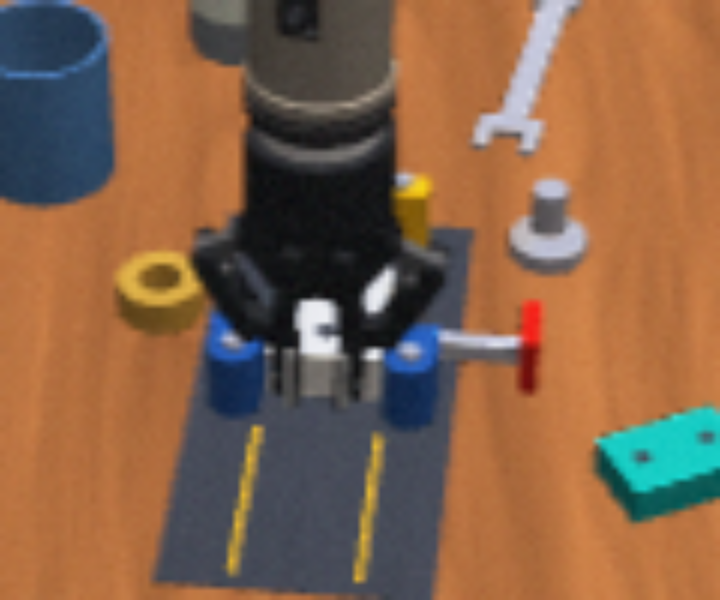

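The blank is halfway through and centred, and the push force is 3.6 N.

drive_tool(
  targets=[
    {"dx":-0.007,"dy":-0.001,"dz":0,"turn":0},
    {"dx":-0.014,"dy":-0.001,"dz":0,"turn":0},
    {"dx":-0.021,"dy":-0.001,"dz":0,"turn":0},
    {"dx":-0.028,"dy":-0.001,"dz":0,"turn":0},
    {"dx":-0.033,"dy":-0.001,"dz":0,"turn":0},
    {"dx":-0.036,"dy":-0.001,"dz":0,"turn":0},
    {"dx":-0.038,"dy":-0.001,"dz":0,"turn":0},
    {"dx":-0.038,"dy":-0.001,"dz":0,"turn":0},
  ],
)

```text
time: 13.2
eef_pos: [0.5586, -0.0694, 0.0321]
eef_rot: [-0.001, 0.742, 0.671, 0.007]
contact_force: [0.4, 5.6, 4.7]
width: 0.238
```

drive_tool(
  targets=[
    {"dx":-0.001,"dy":0,"dz":0,"turn":0},
    {"dx":-0.002,"dy":0,"dz":0,"turn":0},
    {"dx":-0.003,"dy":0,"dz":0,"turn":0},
    {"dx":-0.003,"dy":0,"dz":0,"turn":0},
  ],
)

```text
time: 13.7
eef_pos: [0.5582, -0.0718, 0.0321]
eef_rot: [-0.001, 0.741, 0.671, 0.007]
contact_force: [1.7, 5.1, 3.7]
width: 0.232
```

Run:
```python
from h import *
from plant import sensors,imaging
s=sensors.sense();print(s["time"],s["width"],s["contact_force"],J.j(s["eef_pos"][:2]))
goto(s,[*J.w([0.025,0]),.031],84.2)
for n in ("wrist","side"):
    p=imaging.read_camera(n);cv2.imwrite(f"pics/{n}10.png",p["color"][...,::-1] if n=="wrist" else cv2.resize(p["color"][130:230,280:400],None,fx=6,fy=6)[:600,:,::-1]);pickle.dump(p,open(n+"10.pkl","wb"))
```

```text
13.7 0.23216615117714218 [1.72125283 5.0715525  3.73932341] [0.02354596 0.00010498]
pos [ 0.5582 -0.0718  0.0321] head 84.3 tilt z [ 0.0085  0.0114 -0.9999] | d(mm) [-1.5 -0.1  1.1] turn 0.1
```

View pics/side10.png

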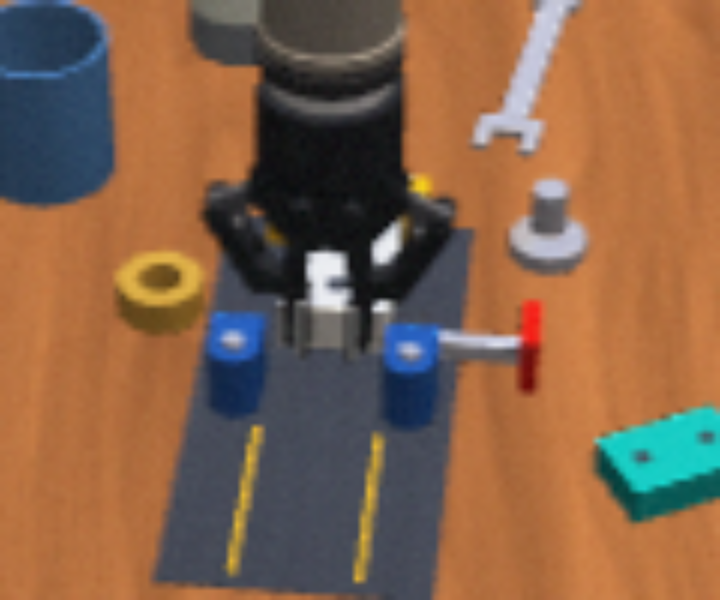

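drive_tool(
  targets=[
    {"dx":-0.002,"dy":0,"dz":0,"turn":0},
    {"dx":-0.003,"dy":0,"dz":0,"turn":0},
    {"dx":-0.003,"dy":0,"dz":0,"turn":0},
    {"dx":-0.003,"dy":0,"dz":0,"turn":0},
  ],
)

```text
time: 14.3
eef_pos: [0.5582, -0.072, 0.0322]
eef_rot: [-0.002, 0.741, 0.672, 0.008]
contact_force: [1.3, 8.3, 2.6]
width: 0.235
```

drive_tool(
  targets=[
    {"dx":-0.003,"dy":0,"dz":0,"turn":0},
    {"dx":-0.006,"dy":0,"dz":0,"turn":0},
    {"dx":-0.008,"dy":0,"dz":0,"turn":0},
    {"dx":-0.008,"dy":0,"dz":0,"turn":0},
  ],
)

```text
time: 14.8
eef_pos: [0.5582, -0.0722, 0.0323]
eef_rot: [-0.006, 0.739, 0.673, 0.013]
contact_force: [3.0, 14.1, 1.4]
width: 0.233
```

Run:
```python
from h import *
from plant import sensors,imaging
s=sensors.sense();print(s["time"],s["width"],s["contact_force"],J.j(s["eef_pos"][:2]))
goto(s,[*J.w([0.025,0]),.031],84.2)
for n in ("top","side"):
    p=imaging.read_camera(n);cv2.imwrite(f"pics/{n}11.png",cv2.resize(p["color"][130:230,280:400] if n=="side" else p["color"][170:260,330:430],None,fx=6,fy=6)[:600,:,::-1]);pickle.dump(p,open(n+"11.pkl","wb"))
```

```text
14.8 0.23308978346169185 [ 3.01188737 14.06153968  1.42779932] [0.02390275 0.00015502]
pos [ 0.5582 -0.0722  0.0323] head 84.65 tilt z [ 0.0114  0.0253 -0.9996] | d(mm) [-1.1 -0.2  1.3] turn 0.5
```

View pics/top11.png

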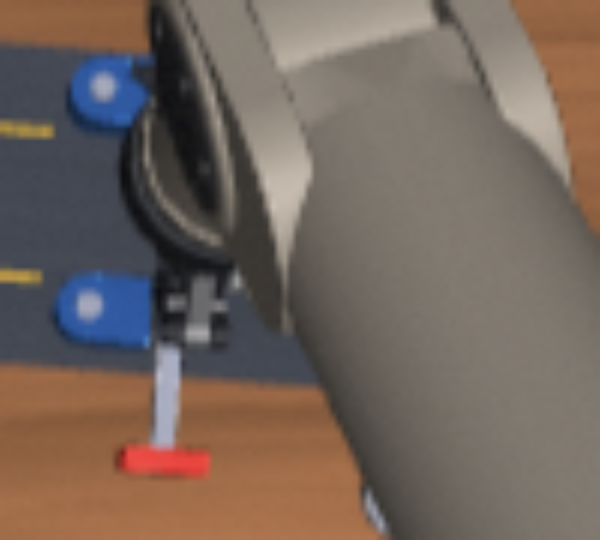

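View pics/side11.png

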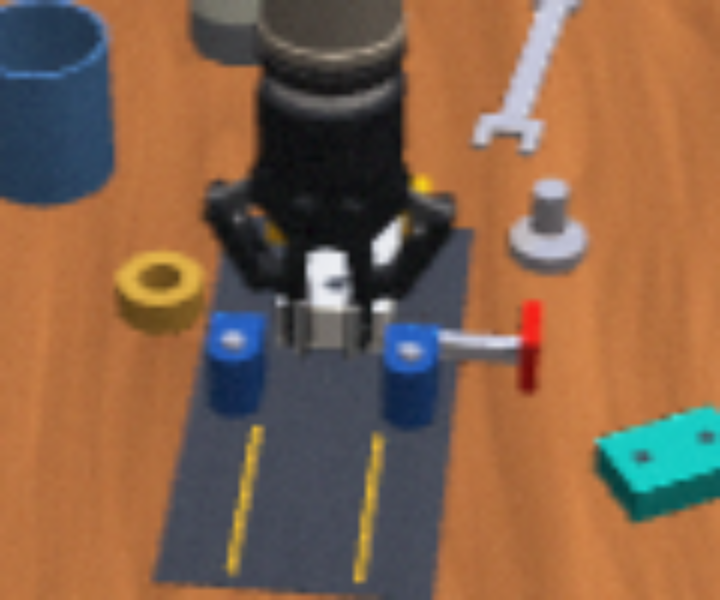

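The blank has stalled against the stop: 14 N with no motion, and the fingers' front edge is at x≈35 mm against the expected 36. Backing off now, and fetching the pad position.

drive_tool(
  targets=[
    {"dx":0.006,"dy":0,"dz":0,"turn":0},
    {"dx":0.014,"dy":0,"dz":0,"turn":0},
    {"dx":0.022,"dy":0,"dz":0,"turn":0},
    {"dx":0.022,"dy":0,"dz":-0.03,"turn":0},
    {"dx":0.022,"dy":0,"dz":-0.07,"turn":0},
    {"dx":0.022,"dy":0,"dz":-0.1,"turn":0},
    {"dx":0.022,"dy":0,"dz":-0.1,"turn":0},
  ],
  jaw=255,
)

```text
time: 15.78
eef_pos: [0.5611, -0.0536, 0.1355]
eef_rot: [-0.003, 0.74, 0.673, 0.014]
contact_force: [0.3, -0.4, 0.5]
width: 0.001
```

Run:
```python
from h import *
from plant import sensors,imaging
t=pickle.load(open("top0.pkl","rb"))
for q in ([.4476,-.058],[.4459,-.0556],[.4517,-.0611]): print("pad",J.j(q)*1000)
print("foot",J.j([.432,-.1685])*1000)
s=sensors.sense();print(s["time"],s["width"],J.j(s["eef_pos"][:2]))
goto(s,[*J.w([0.025,-.152]),.13],84.2)
p=imaging.read_camera("wrist");cv2.imwrite("pics/w12.png",p["color"][...,::-1]);pickle.dump(p,open("w12.pkl","wb"))
for d in imaging.spot_point(p,"bolt_pad"): print(d, J.j(d["point"][:2])*1000)
```

```text
pad [  20.96011076 -111.35189157]
pad [  18.74419276 -113.28572389]
pad [  23.62991014 -106.95960615]
foot [ 132.47090732 -115.70530979]
15.775 0.0013367576533077135 [0.00509267 0.00110341]
pos [ 0.5611 -0.0536  0.1355] head 84.59 tilt z [ 0.017   0.0232 -0.9996] | d(mm) [ -19.  -153.3    2.8] turn 0.4
{'point': [0.4454, -0.0584, 0.0196], 'p': 0.86} [  21.58038689 -113.50020661]
```

View pics/w12.png

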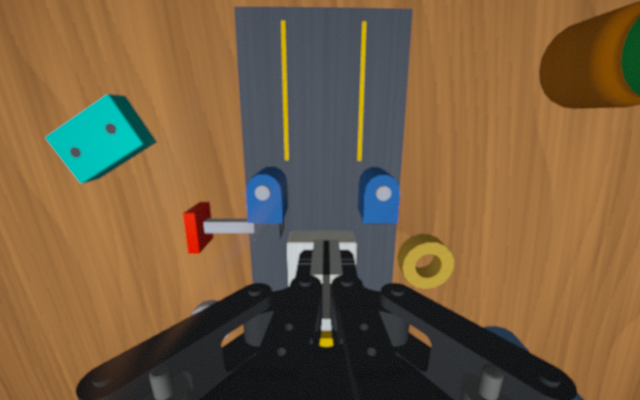

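The blank's rear face is past the guides, clear of the red pad and bolt at (200,228). Moving over to outside the pad.

drive_tool(
  targets=[
    {"dx":-0.003,"dy":-0.025,"dz":0,"turn":0},
    {"dx":-0.006,"dy":-0.05,"dz":0,"turn":0},
    {"dx":-0.01,"dy":-0.08,"dz":0,"turn":0},
    {"dx":-0.014,"dy":-0.11,"dz":0,"turn":0},
    {"dx":-0.018,"dy":-0.14,"dz":0,"turn":0},
    {"dx":-0.019,"dy":-0.155,"dz":0,"turn":0.4},
    {"dx":-0.019,"dy":-0.155,"dz":0,"turn":0.4},
    {"dx":-0.019,"dy":-0.155,"dz":0,"turn":0.4},
  ],
)

```text
time: 16.88
eef_pos: [0.4038, -0.0579, 0.1308]
eef_rot: [-0.005, 0.742, 0.67, 0.013]
contact_force: [0.8, 0.2, 0.1]
width: 0.002
```

Run:
```python
from h import *
from plant import sensors,imaging
s=sensors.sense();print(s["time"],s["width"],s["contact_force"],J.j(s["eef_pos"][:2]))
goto(s,[*J.w([0.025,-.152]),.034],84.2)
p=imaging.read_camera("wrist");cv2.imwrite("pics/w13.png",p["color"][...,::-1]);pickle.dump(p,open("w13.pkl","wb"))
for d in imaging.spot_point(p,"bolt_pad"): print(d, J.j(d["point"][:2])*1000)
p=imaging.read_camera("top");cv2.imwrite("pics/t13.png",cv2.resize(p["color"][150:270,290:430],None,fx=5,fy=5)[:,:,::-1]);pickle.dump(p,open("t13.pkl","wb"))
H=hsv(p);h,s,v=[H[...,i].astype(int) for i in range(3)]
for b in blobs((s<50)&(v>170),150):
    r,w=rect(p,b,.03);ys,xs=np.where(b);print(xs.mean(),ys.mean(),np.round(r[0],1),np.round(r[1],1),round(r[2],1),J.j(np.array(r[0])/1000))
```

```text
16.875 0.0018393475731709435 [0.82737634 0.18585054 0.06090163] [ 0.02533089 -0.15488708]
pos [ 0.4038 -0.0579  0.1308] head 84.21 tilt z [ 0.0121  0.0245 -0.9996] | d(mm) [-2.1  2.  96.8] turn 0.0
{'point': [0.4428, -0.0579, 0.0212], 'p': 0.79} [  21.34569291 -116.13742461]
500.8895463510848 169.79092702169626 [ 636.8 -439.5] [61.6 63.5] 85.1 [0.38141145 0.11539748]
588.6073619631902 166.38036809815952 [ 640.2 -666.2] [  9.1 116.8] 14.3 [0.60661619 0.14170531]
115.78743961352657 178.05797101449275 [640.7 544.4] [47.6 28.2] 9.5 [-0.5978893   0.01983512]
595.4939024390244 185.2560975609756 [ 591.2 -679.3] [  9.6 117.7] 14.8 [0.62454438 0.09429664]
381.42539267015707 206.19633507853402 [ 551.  -129.2] [88.5 58.5] 84.1 [ 0.08137746 -0.00128188]
601.6946107784431 239.16167664670658 [ 464.3 -693.6] [56.9 76.3] 15.8 [ 0.651636   -0.03054597]
463.99715909090907 249.4375 [ 432.5 -330.3] [157.7  34.4] 72.0 [ 0.2933672  -0.09888366]
264.72233400402416 283.158953722334 [368.6 167.1] [69.2 45. ] 16.3 [-0.19498549 -0.21273951]
395.7363344051447 276.3762057877814 [ 376.4 -156.2] [23.  80.9] 2.8 [ 0.12587298 -0.17227102]
337.5 396.9782608695652 [100.1  -3.2] [97.1 11.2] 88.5 [ 0.00156773 -0.46261418]
```

View pics/t13.png

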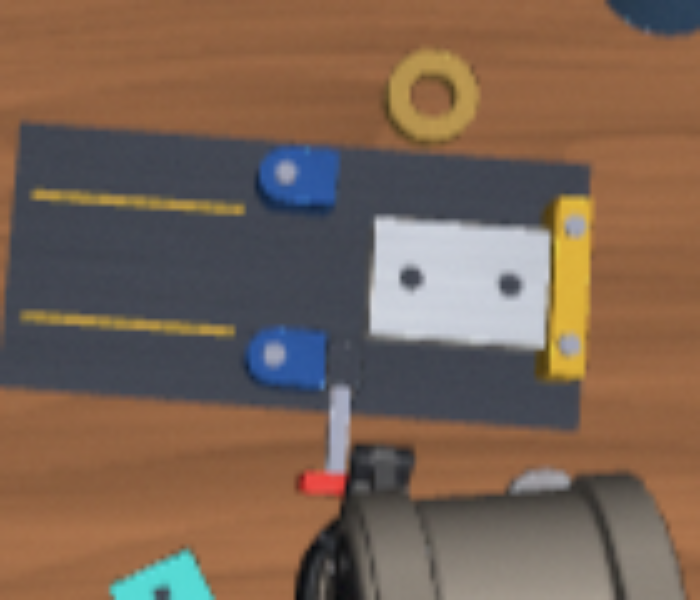

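View pics/w13.png

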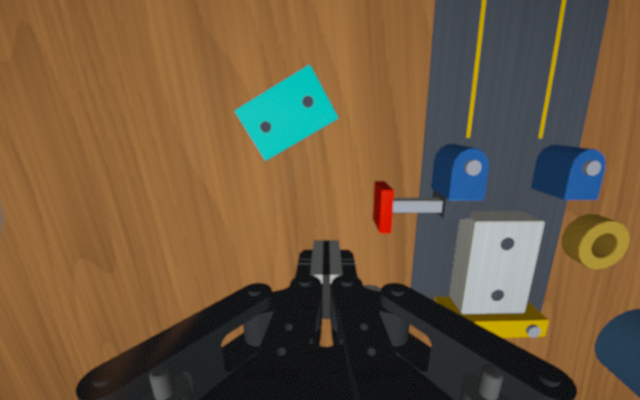

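The blank measures home: jig (81.4, −1.3) mm, and square to 0.1°. In the wrist view the red pad is at (383,207), clear of the closed fingertips at (325,250). Lower to the side of the pad.

drive_tool(
  targets=[
    {"dx":0,"dy":0,"dz":0.03,"turn":0},
    {"dx":0,"dy":0,"dz":0.06,"turn":0},
    {"dx":0,"dy":0,"dz":0.085,"turn":0},
    {"dx":0,"dy":0,"dz":0.098,"turn":0},
    {"dx":0,"dy":0,"dz":0.098,"turn":0},
    {"dx":0,"dy":0.008,"dz":0.098,"turn":0},
    {"dx":0,"dy":0.016,"dz":0.098,"turn":0},
    {"dx":0,"dy":0.022,"dz":0.098,"turn":0},
    {"dx":0,"dy":0.022,"dz":0.098,"turn":0},
  ],
)

```text
time: 18.15
eef_pos: [0.4277, -0.0576, 0.0334]
eef_rot: [-0.005, 0.742, 0.67, 0.013]
contact_force: [-0.4, 0.3, 0.6]
width: -0.002
```

Run:
```python
from h import *
from plant import sensors,imaging
s=sensors.sense();print(s["time"],s["width"],s["contact_force"],J.j(s["eef_pos"][:2]))
goto(s,[*J.w([0.024,-.087]),.033],84.2)
p=imaging.read_camera("wrist");cv2.imwrite("pics/w14.png",p["color"][...,::-1])
p=imaging.read_camera("side");cv2.imwrite("pics/s14.png",cv2.resize(p["color"][130:230,280:400],None,fx=6,fy=6)[:600,:,::-1])
```

```text
18.15 -0.0016084617749186584 [-0.36684249  0.26491095  0.55804284] [ 0.02258843 -0.13121606]
pos [ 0.4277 -0.0576  0.0334] head 84.22 tilt z [ 0.0128  0.0248 -0.9996] | d(mm) [-1.4 44.2  0.8] turn 0.0
```

View pics/w14.png

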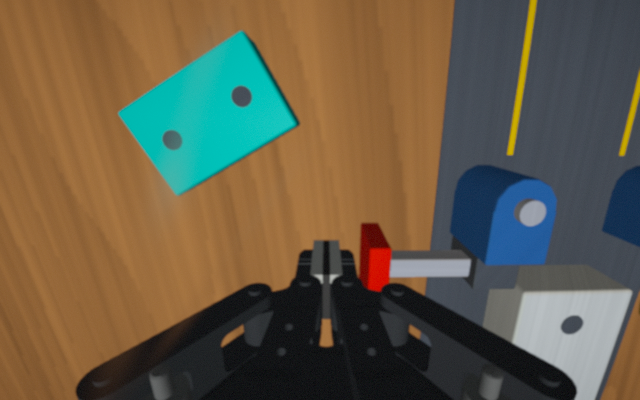

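View pics/s14.png

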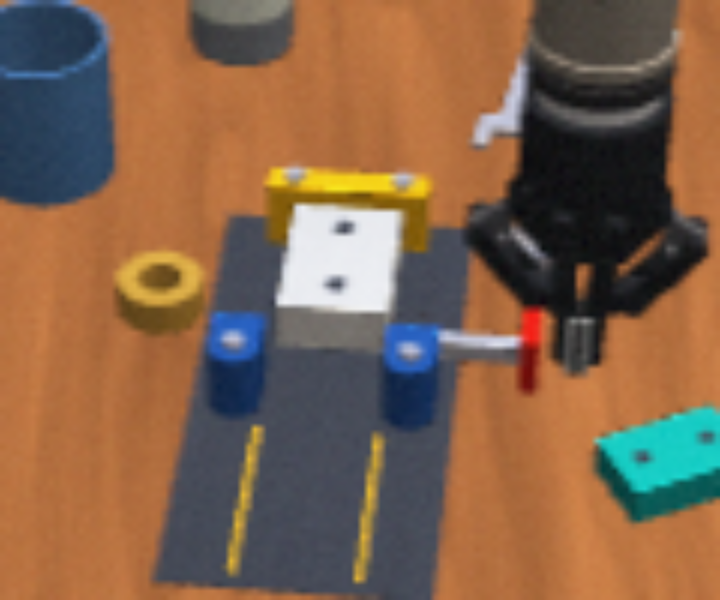

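The fingertips (325,265) are just outside the red pad (370,260) and squarely behind it. Pushing the bolt in.

drive_tool(
  targets=[
    {"dx":0,"dy":0.005,"dz":0,"turn":0},
    {"dx":0,"dy":0.01,"dz":0,"turn":0},
    {"dx":0,"dy":0.015,"dz":0,"turn":0},
    {"dx":0,"dy":0.02,"dz":0,"turn":0},
    {"dx":0,"dy":0.025,"dz":0,"turn":0},
    {"dx":0,"dy":0.03,"dz":0,"turn":0},
    {"dx":0,"dy":0.035,"dz":0,"turn":0},
    {"dx":0,"dy":0.04,"dz":0,"turn":0},
    {"dx":0,"dy":0.042,"dz":0,"turn":0},
    {"dx":0,"dy":0.042,"dz":0,"turn":0},
  ],
)

```text
time: 19.5
eef_pos: [0.4687, -0.0618, 0.0334]
eef_rot: [-0.005, 0.742, 0.67, 0.013]
contact_force: [-2.5, 0.3, -1.9]
width: 0.001
```

Run:
```python
from h import *
from plant import sensors,imaging
s=sensors.sense();print(s["time"],s["width"],s["contact_force"],J.j(s["eef_pos"][:2]))
goto(s,[*J.w([0.024,-.087]),.033],84.2)
p=imaging.read_camera("wrist");cv2.imwrite("pics/w15.png",p["color"][...,::-1])
p=imaging.read_camera("side");cv2.imwrite("pics/s15.png",cv2.resize(p["color"][130:230,280:400],None,fx=6,fy=6)[:600,:,::-1])
```

```text
19.5 0.0007901542093649859 [-2.51051784  0.31496666 -1.89919341] [ 0.02259589 -0.09001563]
pos [ 0.4687 -0.0618  0.0334] head 84.23 tilt z [ 0.0117  0.0249 -0.9996] | d(mm) [-1.4  3.   0.3] turn 0.0
```

View pics/s15.png

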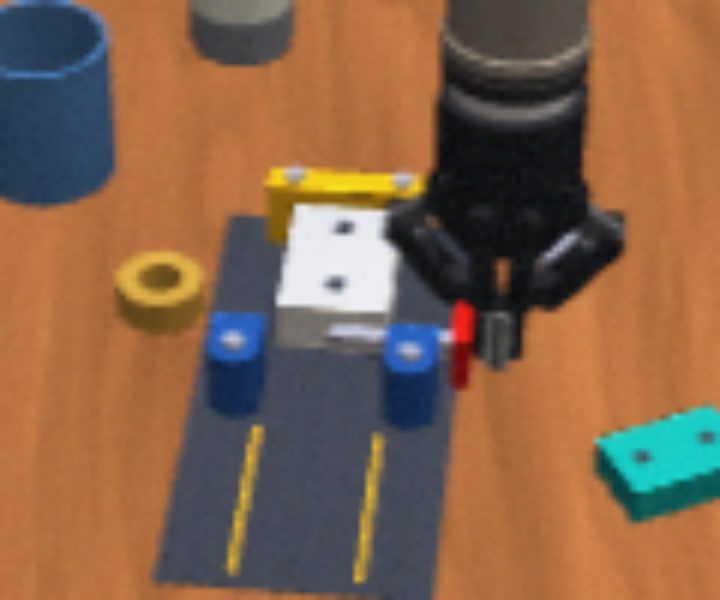

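The bolt has crossed behind the blank, with its tip at about (330,330). The force is still only sliding friction (2.5 N), so I'll push on to the end.

drive_tool(
  targets=[
    {"dx":0,"dy":0.003,"dz":0,"turn":0},
    {"dx":0,"dy":0.006,"dz":0,"turn":0},
    {"dx":0,"dy":0.009,"dz":0,"turn":0},
    {"dx":0,"dy":0.009,"dz":0,"turn":0},
  ],
)

```text
time: 20.1
eef_pos: [0.4732, -0.0622, 0.0334]
eef_rot: [-0.008, 0.742, 0.671, 0.009]
contact_force: [-12.4, 0.9, 9.7]
width: -0.001
```

drive_tool(
  targets=[
    {"dx":0,"dy":0.005,"dz":0,"turn":0},
    {"dx":0,"dy":0.008,"dz":0,"turn":0},
    {"dx":0,"dy":0.008,"dz":0,"turn":0},
  ],
)

```text
time: 20.48
eef_pos: [0.4733, -0.0622, 0.0329]
eef_rot: [-0.014, 0.741, 0.671, 0.002]
contact_force: [-18.8, 1.5, 17.1]
width: -0.003
```

drive_tool(
  targets=[
    {"dx":0,"dy":-0.01,"dz":0,"turn":0},
    {"dx":0,"dy":-0.025,"dz":0,"turn":0},
    {"dx":0,"dy":-0.04,"dz":0,"turn":0},
    {"dx":0,"dy":-0.05,"dz":-0.03,"turn":0},
    {"dx":0,"dy":-0.05,"dz":-0.07,"turn":0},
    {"dx":0,"dy":-0.05,"dz":-0.1,"turn":0},
    {"dx":0,"dy":-0.05,"dz":-0.12,"turn":0},
    {"dx":0,"dy":-0.05,"dz":-0.12,"turn":0},
    {"dx":0,"dy":-0.05,"dz":-0.12,"turn":0},
  ],
)

```text
time: 21.6
eef_pos: [0.4257, -0.06, 0.1535]
eef_rot: [-0.013, 0.741, 0.671, 0.002]
contact_force: [0.7, 0.4, 0.3]
width: -0.001
```

Run:
```python
from h import *
from plant import sensors,imaging
s=sensors.sense();print(s["time"],s["contact_force"],s["eef_pos"])
p=imaging.read_camera("side");cv2.imwrite("pics/s16.png",cv2.resize(p["color"][130:230,280:400],None,fx=6,fy=6)[:600,:,::-1])
p=imaging.read_camera("top");cv2.imwrite("pics/t16.png",cv2.resize(p["color"][150:270,290:430],None,fx=5,fy=5)[:,:,::-1])
H=hsv(p);h,s,v=[H[...,i].astype(int) for i in range(3)]
roi=np.zeros((400,640),bool);roi[170:260,330:420]=1
for n,m,z in(("pale",(s<50)&(v>170),.03),("red",((h<5)|(h>175))&(s>180)&(v>120),.038)):
  for b in blobs(m&roi,15):
    r,w=rect(p,b,z);ys,xs=np.where(b);print(n,xs.mean(),ys.mean(),np.round(r[1],1),round(r[2],1),J.j(np.array(r[0])/1000)*1000)
t=pickle.load(open("top0.pkl","rb"))
```

```text
21.6 [0.72501738 0.44561481 0.26151429] [ 0.42574674 -0.06002471  0.15346073]
pale 381.4255874673629 206.1958224543081 [88.5 58.7] 84.1 [81.37547063 -1.17441517]
pale 358.89130434782606 211.02173913043478 [ 7.5 35.4] 87.7 [ 23.91995463 -17.6474456 ]
pale 399.48342541436466 253.9585635359116 [84.5 27.1] 88.5 [ 130.83865403 -116.02107621]
red 354.75 230.4375 [19.9  7.4] 88.5 [ 17.53043639 -67.87777447]
```

View pics/t16.png

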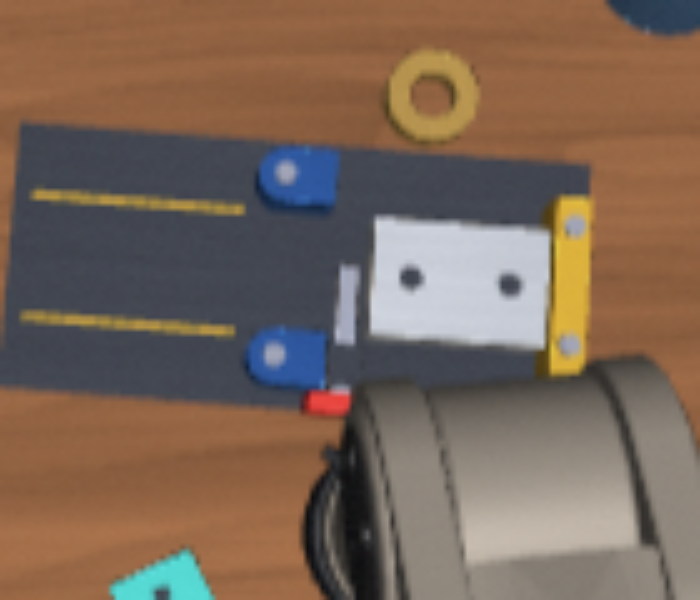

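View pics/s16.png

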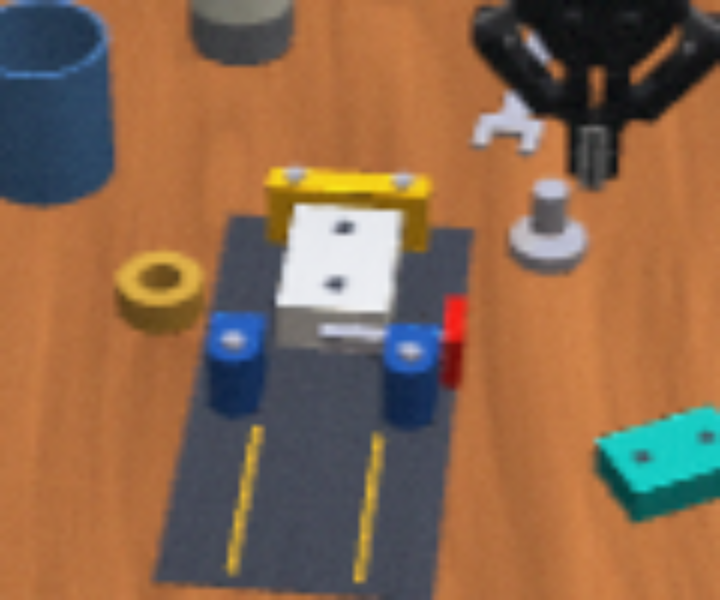

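The pad travelled 39 mm (red centre from y −107 to −68) and then stalled at 19 N. The blank is still home and the arm is clear. Handing in.

```bash
python3 -c "
from plant import robot,sensors
print(robot.finish_job(),sensors.sense()['time'])"
```

```text
the job is handed in; nothing more can be done
the job is handed in; nothing more can be done
```

The jig is loaded: the blank is against the end stop, the bolt is pushed in behind it, and the job is handed in. The hand-in gives no verdict, so this rests on my own checks.

**What I did:** I gripped the large pale blank lightly at its rear and slid it flat on the bench onto the jig line and into the gap. After letting go, I pushed it from behind with the fingers 20 mm apart until it stalled against the stop at 14 N. With the fingers closed I then pushed the red pad until it stalled at 19 N, and moved the arm clear. The last reading was 21.6 s of the 58 s allowed.

**Last checks:**
- **Blank:** the top camera puts it at jig x = 81.4 mm, y = −1.2 mm, square to about 0.1°. I read the same position before and after pushing the bolt. It looked flat in the pictures, but I did not measure its height or tilt.
- **Bolt:** the pad moved about 39 mm in the camera image and then hit its end, so the bolt should be fully in. The bar's tip measured at about y = 0 against the expected +4 mm, which I put down to the coarse pixels.
- **Other things:** the collar, foot and mug looked unmoved where they showed in the last pictures. I did not measure any of the other things again, and the jar and screwdriver were outside those crops.

One drive call was refused early on because a row lacked a key; nothing moved.

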